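Open the interlocked medicine drawer

ROBOT

A 6-joint arm with a two-finger parallel gripper is mounted at the origin on the work surface. World frame = base frame: x ahead of the robot, y to its left, z up, the work surface at z = 0. Lengths are in m, angles in degrees, forces in N, time in s.
With the tool pointing down it reaches from about 0.4 to 0.825 m from the base axis. Payload 7 kg.
Tool frame: the origin (TCP) lies between the finger pads; the fingertips stand 25 mm ahead of it and the grasp point (between the pads) lies 6 mm ahead of it; z points along the fingers, y is the line along which they close (so a half turn about z gives the same grasp; the last joint's range is limited). The gripper opens to 88 mm and grips with 3 to 60 N. Pads are 19 mm wide; open, the fingers measure 130 mm over their backs; the gripper's body (78 mm by 193 mm) begins 47 mm behind the grasp point.
Start: joints at [80.392, 20.546, 0.682, 0, -70.136, -16.507], TCP at [0.297, 0.606, 0.252] pointing down, gripper open.
Joint ranges: [-176.03, 176.03], [-82.01, 121.73], [-58.28, 71.71], [-173.87, 95.51], [-174.79, -0.11], [-173.66, 173.66]. Speed limits (degrees/s): [136.94, 136.94, 172.46, 180, 180, 180].

INTERFACE

Orientations are given as [roll, pitch, yaw] about the fixed x, y, z axes, in that order (R = Rz(yaw) Ry(pitch) Rx(roll)).
In Python, from plant import r gives the robot as it stands.
- The arm moves only by the shell command python3 -m crank 'ROWS' [FORCE]. ROWS is JSON, a list of rows, each a list of 3 entries, a list of its own where there are three numbers: the turn, a rotation vector about the tool's x, y, z in degrees, then the shift along the tool's x, y, z in cm, then the closure, from -1 (fully open) to 1 (shut). In form: [[[wx, wy, wz], [dx, dy, dz], fingers], ...]. A call has 1 to 8 rows; each row shifts and turns the commanded pose from where the row before left it, along the tool's axes as they then stand; what a row does not reach is not made up. A row lasts 1/10 s, in which the tool goes at most 50 mm and 8.59 degrees, less where a joint would pass 70% of its speed; a pose out of reach is approached as far as the arm can. A call with a gripper value outside its range is refused whole. The fingers move at their own pace and stop on an object; FORCE is the grip in N (left out, the last holds). Time passes only in rows, so rows that do not move let the fingers close. It gives the time, the measured TCP pose, the force, the opening and the grip force at its end, in the units of the state.
- r.get_state(): the state, without advancing time (a new reading comes with each control period).
- r.capture(name): name is "scene" or "top"; returns a dict with "color" (480x640x3 uint8, red, green, blue), "range_z" (480x640 float32, m along the optical axis (not along the pixel's ray), 0 where there is no reading), "intrinsics" (3x3 intrinsics, pixels), "world_from_camera" (4x4, takes a point from camera to world coordinates). Camera axes: x right, y down, z forward; pixel columns grow to the right and rows downward; lengths in m; the calibration is good to about 2 mm. A picture is of the moment at which its call begins.
- r.close_job(): hands the job in; it is judged then, once.
The state is a dict: "time_s": time; "joints": joint angles; "qd": joint speeds; "joint_torque": joint torques, N m; "tcp_pos": TCP position; "eef_rot": TCP orientation; "contact_force": force on the tool from outside, world axes, zero at the start; "moment": the same for the moment, N m; "gripper_width": finger opening in m; "gripper_force": force on a finger pad.
Only numpy, scipy, OpenCV 4.12 (cv2) and the standard library are available. Lean on these libraries where they do the work, as an engineer would, in place of code of your own. Each camera call takes 0.05 s, during which the arm holds its last target. There are 200 camera calls.

TASK

The drawer of the white medicine locker is locked by three interlocked levers on its top, and only the right order, which you must find by feel, lets them go. Throw all three levers from the front over to the back until they are fully home, gently: when one does not give, leave it and try another rather than force it. Then pull the drawer fully open, let go, and leave the other things where they are.

Things in the scene. Friction and masses are not known exactly. Their poses are not given: they have to be found in the camera images.
- locker: white steel medicine locker fixed to the counter, 160 (x, depth) x 260 (y, width) x 100 (z) mm. Origin: centre of its underside. x points from its front to its back, y to its left as seen by the robot facing the front, z up. Three levers stand on its flat top (z = 100 mm in its frame), in a row along y; its drawer is below them and slides out to -x.
- paddle_left (a point): the left lever's handle (left is the locker's +y): a steel paddle 8 mm thick, 26 mm wide (y), 30 mm high, on a round stem 8 mm thick. Origin: centre of the paddle, 55 mm from the lever's pivot. z points along the lever away from the pivot, y along the locker's y. The pivot lies in the locker's top face at x -30, y 66, z 100 mm of the locker's frame; the lever ends 70 mm from it.  Bends if pushed over 25 N.
- paddle_middle (a point): the middle lever's handle (left is the locker's +y): a steel paddle 8 mm thick, 26 mm wide (y), 30 mm high, on a round stem 8 mm thick. Origin: centre of the paddle, 55 mm from the lever's pivot. z points along the lever away from the pivot, y along the locker's y. The pivot lies in the locker's top face at x -30, y 0, z 100 mm of the locker's frame; the lever ends 70 mm from it.  Bends if pushed over 25 N.
- paddle_right (a point): the right lever's handle (left is the locker's +y): a steel paddle 8 mm thick, 26 mm wide (y), 30 mm high, on a round stem 8 mm thick. Origin: centre of the paddle, 55 mm from the lever's pivot. z points along the lever away from the pivot, y along the locker's y. The pivot lies in the locker's top face at x -30, y -66, z 100 mm of the locker's frame; the lever ends 70 mm from it.  Bends if pushed over 25 N.
- lever_left (a joint): swing of the left lever, rad: 0 = start, leaning 0.5 rad from upright towards the locker's front (-x); 1.0 = fully home, leaning 0.5 rad to the back, against a firm stop. It stays where it is left. Free, it takes 1 to 4 N at the paddle or stem; blocked, it gives 0.05 to 0.15 rad (3 to 9 mm), then resists with all the force it meets and springs back a little when let go.
- lever_middle (a joint): swing of the middle lever, rad: 0 = start, leaning 0.5 rad from upright towards the locker's front (-x); 1.0 = fully home, leaning 0.5 rad to the back, against a firm stop. It stays where it is left. Free, it takes 1 to 4 N at the paddle or stem; blocked, it gives 0.05 to 0.15 rad (3 to 9 mm), then resists with all the force it meets and springs back a little when let go.
- lever_right (a joint): swing of the right lever, rad: 0 = start, leaning 0.5 rad from upright towards the locker's front (-x); 1.0 = fully home, leaning 0.5 rad to the back, against a firm stop. It stays where it is left. Free, it takes 1 to 4 N at the paddle or stem; blocked, it gives 0.05 to 0.15 rad (3 to 9 mm), then resists with all the force it meets and springs back a little when let go.
- drawer (a joint): how far the drawer is out, m: 0 shut, 0.080 fully open. Slides with 3 to 4 N once all three levers are home, and stays where left. The interlock is hidden and its order differs every time: at first just one lever is free; each other is freed only when the lever before it is (nearly) home; the last frees the drawer.
- handle (a point): centre of the drawer's handle: a steel bar 80 mm long (the locker's y), 10 mm thick (x), 12 mm high, centred 40 mm in front of the drawer's face and 84 mm above the counter, carried from below by two 8 mm wide arms at its ends; the 35 mm gap between bar and face is open above. It moves out with the drawer, to the locker's -x.
- pill_bottle: closed white pill bottle, 42 mm across, 75 mm high, standing on the counter beside the locker; origin at its underside. Leave it alone.
- tumbler: glass tumbler, 72 mm across, 95 mm high, standing beside the locker; origin at its underside. Leave it alone.
- tweezers: steel tweezers, about 90 x 14 x 8 mm, lying on the counter; origin under the centre. Leave it alone.
- hair_clip: green plastic hair clip, 20 x 70 x 18 mm, lying on the locker's top behind the levers; origin under its centre. Leave it alone.
- cream_jar: ceramic jar with a lid, 60 mm across, 45 mm high, standing on the counter; origin at its underside. Leave it alone.
- razor: razor, about 115 x 42 x 10 mm, lying on the counter; origin under its handle. Leave it alone.

How it is judged (in metres and radians):
On the way:
1. all three levers are home (each above 0.88 rad) with the drawer still shut (out less than 20 mm) (value of joint each of lever_left, lever_middle, lever_right above 0.88 rad and value of joint drawer below 0.02 m), for 0.2 s.
At the end, for the whole second after the job is handed in: all three levers home (above 0.88 rad of 1.0), the drawer open by more than 70 of its 80 mm and at rest (value of joint each of lever_left, lever_middle, lever_right above 0.88 rad and value of joint drawer above 0.07 m and velocity of joint drawer between -0.01 and 0.01 m/s); the robot touches nothing.
It fails at once if a lever is pushed harder than 25 N (contact force between any of the fingers, the arm and lever_left above 25 N or contact force between any of the fingers, the arm and lever_middle above 25 N or contact force between any of the fingers, the arm and lever_right above 25 N).
It fails at once if one of the other things is moved more than 30 mm (distance of any of pill_bottle, tumbler, tweezers, hair_clip, cream_jar, razor from where it was at the start of the episode above 0.03 m).
It also fails if it takes over 72 s, if anything falls off the work surface, if the arm or the gripper's body presses on something with over 40 N, if the wrist force passes 120 N, or if a joint passes its speed limit or range.

## Working session

There is one attempt and no reset: what is moved stays moved. The work goes in short steps, Python scripts to look and compute and a shell command to move; the robot and the scene stay as the last step left them, time stands still between calls to the robot, and variables do not carry over. Pictures are saved under pics/ and viewed, at most 10 in all, crops included, and the job is handed in when it is done.

```bash
mkdir -p pics; ls
python3 - <<'E'
from plant import r
import cv2,numpy as np
for n in("scene","top"):
    c=r.capture(n); cv2.imwrite(f"pics/{n}0.png",c["color"][:,:,::-1]); np.savez(f"{n}0.npz",**c)
    print(n,c["intrinsics"].round(1).tolist(),c["world_from_camera"].round(3).tolist())
print(r.get_state())
E
```

```text
pics
scene [[605.1, 0.0, 325.6], [0.0, 605.1, 245.3], [0.0, 0.0, 1.0]] [[0.721, 0.573, -0.389, 1.006], [0.693, -0.604, 0.395, -0.48], [-0.009, -0.555, -0.832, 1.059], [0.0, 0.0, 0.0, 1.0]]
top [[453.1, 0.0, 322.9], [0.0, 453.1, 233.1], [0.0, 0.0, 1.0]] [[0.199, -0.96, 0.197, 0.365], [-0.98, -0.196, 0.036, -0.027], [0.004, -0.2, -0.98, 1.082], [0.0, 0.0, 0.0, 1.0]]
{'time_s': 0.1, 'joints': array([ 8.03933413e+01,  2.05871938e+01,  6.39041236e-01, -1.74535748e-02,
       -7.01359678e+01, -1.65075809e+01]), 'qd': array([ 0.00930833, -0.0639455 ,  0.0556014 ,  0.04802298, -0.0135096 ,
       -0.04724612]), 'joint_torque': array([-1.13115027e-03, -5.84163880e+01,  2.93751669e+01,  7.01539949e+00,
        1.01908043e-02, -5.09614460e-05]), 'tcp_pos': array([0.29694883, 0.60572713, 0.25071893]), 'eef_rot': array([ 1.79914684e+02, -8.17222457e-03, -2.61201761e+01]), 'contact_force': array([-0.73300184, -0.10716721, -0.17325212]), 'moment': array([ 0.04415902, -0.02229155, -0.02095448]), 'gripper_force': 0.0, 'gripper_width': 0.0875389008921179}
```

View pics/scene0.png

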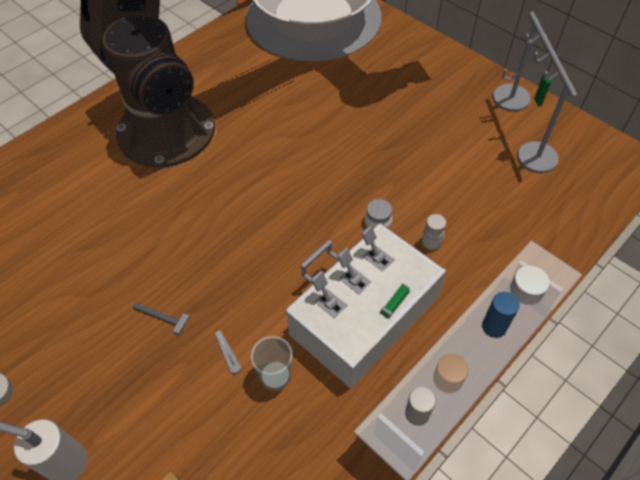

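View pics/top0.png

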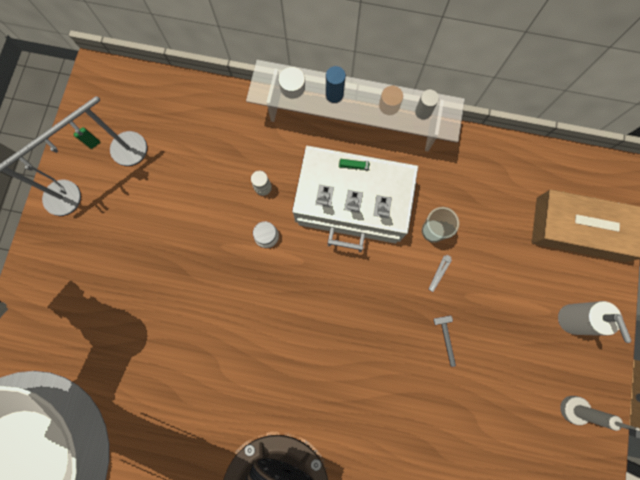

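The scene view shows the locker centred near (365,300), with levers at about (327,295), (352,272), (377,248) and the handle near (317,262). The top view has the locker at about (356,193), levers at (325,195), (354,200), (383,205) and the handle at (347,240). The jar and bottle are on its left and the tumbler on its right.

```bash
cat > m.py <<'E'
import numpy as np,cv2
def pts(c):
    K=c["intrinsics"];T=c["world_from_camera"];z=c["range_z"].astype(float)
    v,u=np.mgrid[:480,:640]
    P=np.stack([(u-K[0,2])/K[0,0]*z,(v-K[1,2])/K[1,1]*z,z],-1)@T[:3,:3].T+T[:3,3]
    P[z==0]=np.nan; return P
E
python3 - <<'E'
import numpy as np,cv2
from m import pts
for n,ctr in(("scene",(365,300)),("top",(356,193))):
    c=np.load(n+"0.npz");P=pts(c);z=P[...,2]
    w=c["color"].min(-1)
    near=np.zeros(z.shape,bool);near[ctr[1]-130:ctr[1]+130,ctr[0]-130:ctr[0]+130]=1
    m=((abs(z-.1)<.008)&near).astype(np.uint8)
    k,l,s,_=cv2.connectedComponentsWithStats(m);i=1+s[1:,4].argmax();Q=P[l==i]
    print(n,"top z",np.median(Q[:,2]),len(Q)); rc=cv2.minAreaRect((Q[:,:2]*1000).astype(np.float32));print(rc,cv2.boxPoints(rc).round(0).tolist())
    c0=np.array(rc[0])/1000
    d=np.linalg.norm(P[...,:2]-c0,axis=-1)
    m=((z>.115)&(d<.14)).astype(np.uint8)
    k,l,s,ct=cv2.connectedComponentsWithStats(m)
    for i in range(1,k):
        if s[i,4]>8: Q=P[l==i];print("lever",s[i,4],ct[i].round(0),Q.mean(0).round(3),"top",Q[Q[:,2]>Q[:,2].max()-.01].mean(0).round(3))
    m=((z>.07)&(z<.094)&(d<.17)&(P[...,0]<c0[0]-.08)).astype(np.uint8)
    k,l,s,ct=cv2.connectedComponentsWithStats(m)
    for i in range(1,k):
        if s[i,4]>20: Q=P[l==i];print("handle?",s[i,4],ct[i].round(0),Q.mean(0).round(3),cv2.minAreaRect((Q[:,:2]*1000).astype(np.float32)))
    m=((z>.015)&(z<.2)&(d<.30)&(d>.13)).astype(np.uint8)
    k,l,s,ct=cv2.connectedComponentsWithStats(m)
    for i in range(1,k):
        if s[i,4]>50: Q=P[l==i];print("obj",s[i,4],ct[i].round(0),np.median(Q,0).round(3),Q.max(0).round(3))
E
```

```text
scene top z 0.09986002589663523 10281
((678.1353149414062, -42.26222229003906), (163.28073120117188, 262.91644287109375), 0.7093642950057983) [[595.0, 88.0], [598.0, -175.0], [761.0, -173.0], [758.0, 90.0]]
lever 239 [370. 238.] [0.626 0.021 0.146] top [0.618 0.021 0.16 ]
lever 247 [345. 260.] [ 0.626 -0.045  0.147] top [ 0.619 -0.045  0.16 ]
lever 264 [320. 283.] [ 0.627 -0.111  0.147] top [ 0.62  -0.111  0.16 ]
lever 170 [399. 294.] [ 0.732 -0.018  0.117] top [ 0.732 -0.018  0.117]
handle? 256 [316. 255.] [ 0.553 -0.047  0.087] ((551.396728515625, -45.25607681274414), (82.15704345703125, 12.742568969726562), 89.76988983154297)
obj 739 [380. 216.] [0.558 0.134 0.044] [0.653 0.172 0.105]
obj 586 [434. 230.] [0.671 0.171 0.062] [0.688 0.2   0.079]
obj 295 [436. 276.] [0.755 0.079 0.097] [0.758 0.09  0.105]
obj 15180 [457. 367.] [ 0.89  -0.067  0.109] [0.944 0.211 0.2  ]
obj 57 [303. 267.] [ 0.551 -0.083  0.085] [ 0.555 -0.062  0.092]
obj 1765 [324. 348.] [ 0.701 -0.172  0.073] [ 0.762 -0.143  0.104]
obj 1476 [272. 360.] [ 0.635 -0.246  0.067] [ 0.678 -0.212  0.1  ]
obj 1276 [484. 404.
[... 689 characters left out ...]
 245.] [ 0.548 -0.043  0.089] ((549.080322265625, -42.478511810302734), (10.907546043395996, 79.22315979003906), 0.7887512445449829)
obj 8153 [366. 104.] [ 0.871 -0.027  0.109] [0.944 0.214 0.2  ]
obj 118 [307. 154.] [0.741 0.083 0.1  ] [0.755 0.09  0.106]
obj 126 [412. 173.] [ 0.743 -0.164  0.1  ] [ 0.759 -0.144  0.104]
obj 357 [260. 183.] [0.657 0.179 0.073] [0.683 0.203 0.082]
obj 256 [298. 212.] [0.596 0.076 0.098] [0.655 0.089 0.106]
obj 262 [400. 231.] [ 0.6   -0.16   0.097] [ 0.658 -0.137  0.105]
obj 773 [441. 224.] [ 0.648 -0.253  0.07 ] [ 0.676 -0.211  0.1  ]
obj 489 [265. 234.] [0.544 0.145 0.045] [0.573 0.174 0.051]
obj 125 [345. 246.] [ 0.546 -0.044  0.089] [ 0.553 -0.003  0.095]
```

```bash
cat > chk.py <<'E'
# guard: print state, exit 1 if the horizontal force exceeds the limit
import sys,numpy as np
from plant import r
s=r.get_state();f=s["contact_force"];print(round(s["time_s"],2),s["tcp_pos"].round(4),s["eef_rot"].round(1),"F",f.round(1),"w",round(s["gripper_width"],3))
sys.exit(np.hypot(f[0],f[1])>float(sys.argv[1]))
E
python3 -m crank '[[[0,0,-6.7],[0,0,0],1],[[0,0,-6.7],[0,0,0],1],[[0,0,-6.7],[0,0,0],1],[[0,0,-6.6],[0,0,0],1]]' 10
python3 -m crank '[[[0,0,0],[2,4.1,0],1],[[0,0,0],[2,4.1,0],1],[[0,0,0],[2,4.1,0],1],[[0,0,0],[2,4.1,0],1],[[0,0,0],[2,4.1,0],1],[[0,0,0],[2,4.1,0],1],[[0,0,0],[2,4.1,0],1]]' >/dev/null
python3 -m crank '[[[0,0,0],[2,4.1,0],1],[[0,0,0],[2,4.1,0],1],[[0,0,0],[2,4.1,0],1],[[0,0,0],[2,4.1,0],1],[[0,0,0],[2,4.1,0],1],[[0,0,0],[2,4.1,0],1],[[0,0,0],[0,0,0],1],[[0,0,0],[0,0,0],1]]' ; python3 chk.py 5
```

```text
time_s: 0.5
tcp_pos: [0.297, 0.6058, 0.251]
eef_rot: [179.9, 0.0, 0.9]
contact_force: [-0.0, 0.5, -0.8]
gripper_width: 0.061
gripper_force: 0.0
time_s: 2.0
tcp_pos: [0.5626, 0.0745, 0.251]
eef_rot: [180.0, 0.1, 0.4]
contact_force: [0.3, 0.0, -0.4]
gripper_width: 0.0003
gripper_force: 0.0
2.0 [0.5626 0.0745 0.251 ] [1.8e+02 1.0e-01 4.0e-01] F [ 0.3  0.  -0.4] w 0.0False
```

```bash
sed -i 's/sys.exit(\(.*\))$/sys.exit(int(\1))/' chk.py
python3 -m crank '[[[0,0,0],[1.2,2.6,0],1],[[0,0,0],[0,2.5,0],1],[[0,0,0],[0,0,3],1],[[0,0,0],[0,0,3],1],[[0,0,0],[0,0,2.6],1],[[0,0,0],[0,0,0],1],[[0,0,0],[0,0,0],1]]' >/dev/null; python3 chk.py 5 &&
python3 -m crank '[[[0,0,0],[0.5,0,0],1],[[0,0,0],[0.5,0,0],1],[[0,0,0],[0.3,0,0],1],[[0,0,0],[0.3,0,0],1],[[0,0,0],[0.3,0,0],1]]' >/dev/null; python3 chk.py 7 &&
python3 -m crank '[[[0,0,0],[0.3,0,0],1],[[0,0,0],[0,0,0],1]]' >/dev/null; python3 chk.py 7 && 
python3 -m crank '[[[0,0,0],[0.3,0,0],1],[[0,0,0],[0,0,0],1]]' >/dev/null; python3 chk.py 7 && 
python3 -m crank '[[[0,0,0],[0.3,0,0],1],[[0,0,0],[0,0,0],1]]' >/dev/null; python3 chk.py 7 && 
python3 -m crank '[[[0,0,0],[0.3,0,0],1],[[0,0,0],[0,0,0],1]]' >/dev/null; python3 chk.py 7
```

```text
2.7 [0.5751 0.0257 0.166 ] [180.    0.    0.7] F [ 0.1 -0.6 -0.3] w 0.001
3.2 [0.5945 0.025  0.1658] [-180.    -0.     0.6] F [ 0.3 -0.6 -0. ] w 0.0
3.4 [0.5974 0.025  0.1655] [180.   -0.    0.6] F [0.4 0.1 0.5] w 0.001
3.6 [0.6003 0.0251 0.1655] [180.   -0.    0.6] F [ 0.4 -0.5 -0.3] w 0.001
3.8 [0.603  0.0251 0.1655] [180.    0.    0.6] F [-2.  -0.1  1.5] w 0.0
4.0 [0.606  0.0251 0.1656] [180.    0.    0.6] F [-2.9  1.2  1.5] w 0.0
```

```bash
python3 -m crank '[[[0,0,0],[0.2,0,0],1],[[0,0,0],[0,0,0],1]]' >/dev/null; python3 chk.py 7 && 
python3 -m crank '[[[0,0,0],[0.2,0,0],1],[[0,0,0],[0,0,0],1]]' >/dev/null; python3 chk.py 7 && 
python3 -m crank '[[[0,0,0],[0.2,0,0],1],[[0,0,0],[0,0,0],1]]' >/dev/null; python3 chk.py 7 && 
python3 -m crank '[[[0,0,0],[0.2,0,0],1],[[0,0,0],[0,0,0],1]]' >/dev/null; python3 chk.py 7
```

```text
4.2 [0.6071 0.025  0.1656] [1.8e+02 1.0e-01 6.0e-01] F [-7.6  0.1  5.6] w 0.0
4.2 [0.6071 0.025  0.1656] [1.8e+02 1.0e-01 6.0e-01] F [-7.6  0.1  5.6] w 0.0
4.2 [0.6071 0.025  0.1656] [1.8e+02 1.0e-01 6.0e-01] F [-7.6  0.1  5.6] w 0.0
4.2 [0.6071 0.025  0.1656] [1.8e+02 1.0e-01 6.0e-01] F [-7.6  0.1  5.6] w 0.0
```

```bash
python3 -m crank '[[[0,0,0],[-1.5,0,0],1],[[0,0,0],[-1,0,0],1],[[0,0,0],[0,3.3,0],1],[[0,0,0],[0,3.3,0],1],[[0,0,0],[0.8,0,0],1],[[0,0,0],[0.7,0,0],1],[[0,0,0],[0,0,0],1]]' >/dev/null; python3 chk.py 5 &&
python3 -m crank '[[[0,0,0],[0.3,0,0],1],[[0,0,0],[0.2,0,0],1],[[0,0,0],[0,0,0],1]]' >/dev/null; python3 chk.py 7 && 
python3 -m crank '[[[0,0,0],[0.2,0,0],1],[[0,0,0],[0,0,0],1]]' >/dev/null; python3 chk.py 7 && 
python3 -m crank '[[[0,0,0],[0.2,0,0],1],[[0,0,0],[0,0,0],1]]' >/dev/null; python3 chk.py 7 && 
python3 -m crank '[[[0,0,0],[0.2,0,0],1],[[0,0,0],[0,0,0],1]]' >/dev/null; python3 chk.py 7 && 
python3 -m crank '[[[0,0,0],[0.2,0,0],1],[[0,0,0],[0,0,0],1]]' >/dev/null; python3 chk.py 7 && 
python3 -m crank '[[[0,0,0],[0.2,0,0],1],[[0,0,0],[0,0,0],1]]' >/dev/null; python3 chk.py 7
```

```text
4.9 [ 0.5999 -0.0405  0.1655] [-180.    -0.     0.6] F [ 0.6 -0.3 -0.2] w 0.0
5.2 [ 0.6036 -0.0403  0.1654] [180.    0.    0.6] F [-2.3  0.7  1.9] w 0.001
5.4 [ 0.6057 -0.0406  0.1656] [-180.     0.     0.6] F [-2.4  0.5  2.1] w 0.0
5.6 [ 0.6079 -0.0408  0.1656] [180.   -0.    0.6] F [-2.   0.   1.1] w 0.0
5.8 [ 0.6101 -0.0409  0.1656] [180.   -0.    0.6] F [-2.1  0.2  1. ] w 0.001
6.0 [ 0.6121 -0.0408  0.1656] [180.   -0.    0.6] F [-2.6 -0.3  1. ] w 0.001
6.2 [ 0.614  -0.0407  0.1655] [180.   -0.    0.6] F [-0.7 -0.4  0.1] w 0.001
```

```bash
A='[[[0,0,0],[0.2,0,0],1],[[0,0,0],[0,0,0],1]]'
python3 -m crank '[[[0,0,0],[0.2,0,0],1],[[0,0,0],[0,0,0],1]]' >/dev/null; python3 chk.py 7 && 
python3 -m crank '[[[0,0,0],[0.2,0,0],1],[[0,0,0],[0,0,0],1]]' >/dev/null; python3 chk.py 7 && 
python3 -m crank '[[[0,0,0],[0.2,0,0],1],[[0,0,0],[0.2,0,0],1],[[0,0,0],[0,0,0],1]]' >/dev/null; python3 chk.py 7 && 
python3 -m crank '[[[0,0,0],[0.2,0,0],1],[[0,0,0],[0.2,0,0],1],[[0,0,0],[0,0,0],1]]' >/dev/null; python3 chk.py 7 && 
python3 -m crank '[[[0,0,0],[0.2,0,0],1],[[0,0,0],[0.2,0,0],1],[[0,0,0],[0,0,0],1]]' >/dev/null; python3 chk.py 7 && 
python3 -m crank '[[[0,0,0],[0.2,0,0],1],[[0,0,0],[0.2,0,0],1],[[0,0,0],[0,0,0],1]]' >/dev/null; python3 chk.py 7 && 
python3 -m crank '[[[0,0,0],[0.2,0,0],1],[[0,0,0],[0.2,0,0],1],[[0,0,0],[0,0,0],1]]' >/dev/null; python3 chk.py 7 && 
python3 -m crank '[[[0,0,0],[0.2,0,0],1],[[0,0,0],[0.2,0,0],1],[[0,0,0],[0,0,0],1]]' >/dev/null; python3 chk.py 7 && 
python3 -m crank '[[[0,0,0],[0.2,0,0],1],[[0,0,0],[0.2,0,0],1],[[0,0,0],[0,0,0],1]]' >/dev/null; python3 chk.py 7
```

```text
6.4 [ 0.616  -0.0407  0.1656] [180.   -0.    0.6] F [-1.5 -0.1  0.7] w 0.0
6.6 [ 0.6181 -0.0407  0.1656] [180.   -0.    0.6] F [-0.3 -0.7 -0. ] w 0.001
6.9 [ 0.6221 -0.0406  0.1655] [-180.    -0.     0.6] F [0.  0.3 0.6] w 0.0
7.2 [ 0.6261 -0.0406  0.1655] [180.   -0.    0.6] F [-0.  -0.1  0. ] w 0.0
7.5 [ 0.6301 -0.0405  0.1655] [180.   -0.    0.6] F [-0.2 -0.2  0.2] w 0.0
7.8 [ 0.6341 -0.0405  0.1655] [180.   -0.    0.6] F [-0.1  0.2 -0.4] w 0.0
8.1 [ 0.638  -0.0405  0.1655] [180.   -0.    0.6] F [-0.6 -0.6 -0.2] w 0.0
8.4 [ 0.642  -0.0405  0.1655] [180.   -0.    0.6] F [-1.3  0.9 -0.3] w 0.0
8.7 [ 0.6459 -0.0404  0.1653] [180.    0.    0.6] F [-1.5 -0.5  0. ] w 0.001
```

```bash
python3 -m crank '[[[0,0,0],[0.2,0,0],1],[[0,0,0],[0.1,0,0],1],[[0,0,0],[0,0,0],1]]' >/dev/null; python3 chk.py 7 && 
python3 -m crank '[[[0,0,0],[0.1,0,0],1],[[0,0,0],[0.1,0,0],1],[[0,0,0],[0,0,0],1]]' >/dev/null; python3 chk.py 7 && 
python3 -m crank '[[[0,0,0],[0.1,0,0],1],[[0,0,0],[0.1,0,0],1],[[0,0,0],[0,0,0],1]]' >/dev/null; python3 chk.py 7 && 
python3 -m crank '[[[0,0,0],[0.1,0,0],1],[[0,0,0],[0.1,0,0],1],[[0,0,0],[0,0,0],1]]' >/dev/null; python3 chk.py 7 && 
python3 -m crank '[[[0,0,0],[0.1,0,0],1],[[0,0,0],[0.1,0,0],1],[[0,0,0],[0,0,0],1]]' >/dev/null; python3 chk.py 7 && 
python3 -m crank '[[[0,0,0],[0.1,0,0],1],[[0,0,0],[0.1,0,0],1],[[0,0,0],[0,0,0],1]]' >/dev/null; python3 chk.py 7
```

```text
9.0 [ 0.649  -0.0404  0.1656] [180.   -0.    0.6] F [-1.9  0.3 -1.4] w 0.0
9.3 [ 0.6509 -0.0404  0.1656] [180.   -0.    0.6] F [-1.3 -0.8 -0.1] w 0.0
9.6 [ 0.6529 -0.0403  0.1656] [180.   -0.    0.6] F [-1.5  0.1 -0.5] w 0.001
9.9 [ 0.6549 -0.0403  0.1656] [180.   -0.    0.6] F [-1.5  0.2 -1.4] w 0.001
10.2 [ 0.6569 -0.0403  0.1656] [180.   -0.    0.6] F [-2.  -0.3  0. ] w 0.001
10.5 [ 0.6582 -0.0403  0.1654] [1.8e+02 1.0e-01 6.0e-01] F [-4.1  0.5  0.6] w 0.0
```

```bash
python3 -m crank '[[[0,0,0],[0.1,0,0],1],[[0,0,0],[0,0,0],1]]' >/dev/null; python3 chk.py 9 && 
python3 -m crank '[[[0,0,0],[0.1,0,0],1],[[0,0,0],[0,0,0],1]]' >/dev/null; python3 chk.py 9
python3 -m crank '[[[0,0,0],[-2,0,0],1],[[0,0,0],[-3,0,0],1],[[0,0,0],[-3,0,0],1],[[0,0,0],[0,0,0],1],[[0,0,0],[0,0,0],1]]' >/dev/null; python3 chk.py 9
cat > lev.py <<'E'
from plant import r
from m import pts
import numpy as np
c=r.capture("scene");P=pts(c)
for n,y in(("L",.0235),("M",-.0425),("R",-.1085)):
    m=(abs(P[...,1]-y)<.016)&(P[...,2]>.135)&(P[...,2]<.18)&(P[...,0]>.603)&(P[...,0]<.70)
    Q=P[m]; 
    if len(Q): q=np.median(Q,0); print(n,len(Q),q.round(3),"swing",(np.arctan2(q[0]-.6475,q[2]-.1)+.5).round(2))
E
python3 lev.py
```

```text
10.7 [ 0.6585 -0.0404  0.1653] [180.    0.2   0.6] F [-6.5  1.3  2.1] w 0.0
10.9 [ 0.6586 -0.0404  0.1652] [180.    0.2   0.6] F [-10.    0.7   4.2] w 0.0
11.4 [ 0.5817 -0.0409  0.1667] [-180.    -0.2    0.6] F [ 0.1  0.2 -0.5] w 0.0
L 188 [0.627 0.021 0.154] swing 0.13
M 109 [ 0.679 -0.047  0.159] swing 0.99
R 219 [ 0.625 -0.11   0.152] swing 0.1
```

```bash
python3 -m crank '[[[0,0,0],[0,3.3,0],1],[[0,0,0],[0,3.3,0],1],[[0,0,0],[0.8,0,0],1],[[0,0,0],[0.7,0,0],1],[[0,0,0],[0,0,0],1]]' >/dev/null; python3 chk.py 5 &&
python3 -m crank '[[[0,0,0],[0.3,0,0],1],[[0,0,0],[0.2,0,0],1],[[0,0,0],[0,0,0],1]]' >/dev/null; python3 chk.py 7 && 
python3 -m crank '[[[0,0,0],[0.2,0,0],1],[[0,0,0],[0,0,0],1]]' >/dev/null; python3 chk.py 7 && 
python3 -m crank '[[[0,0,0],[0.2,0,0],1],[[0,0,0],[0,0,0],1]]' >/dev/null; python3 chk.py 7 && 
python3 -m crank '[[[0,0,0],[0.2,0,0],1],[[0,0,0],[0,0,0],1]]' >/dev/null; python3 chk.py 7 && 
python3 -m crank '[[[0,0,0],[0.2,0,0],1],[[0,0,0],[0,0,0],1]]' >/dev/null; python3 chk.py 7 && 
python3 -m crank '[[[0,0,0],[0.2,0,0],1],[[0,0,0],[0,0,0],1]]' >/dev/null; python3 chk.py 7 && 
python3 -m crank '[[[0,0,0],[0.2,0,0],1],[[0,0,0],[0,0,0],1]]' >/dev/null; python3 chk.py 7 &&
python3 -m crank '[[[0,0,0],[0.2,0,0],1],[[0,0,0],[0,0,0],1]]' >/dev/null; python3 chk.py 7
```

```text
11.95 [ 0.598  -0.1066  0.1652] [180.   -0.    0.6] F [0.5 0.5 0.2] w 0.0
12.25 [ 0.6017 -0.1063  0.1656] [180.   -0.    0.6] F [ 0.  -0.3  0.1] w 0.0
12.45 [ 0.6032 -0.1066  0.1656] [-180.     0.     0.6] F [-0.8  0.7 -0.1] w 0.001
12.65 [ 0.6054 -0.1068  0.1657] [180.    0.    0.6] F [-2.  -0.4  2.3] w 0.0
12.85 [ 0.6074 -0.1069  0.1656] [180.    0.    0.6] F [-1.9 -0.4  1.4] w 0.001
13.05 [ 0.6086 -0.107   0.1655] [1.8e+02 1.0e-01 6.0e-01] F [-5.6  0.2  5.9] w 0.001
13.25 [ 0.6095 -0.1071  0.1656] [180.    0.2   0.6] F [-10.2   1.6   9.2] w 0.001
13.25 [ 0.6095 -0.1071  0.1656] [180.    0.2   0.6] F [-10.2   1.6   9.2] w 0.001
13.25 [ 0.6095 -0.1071  0.1656] [180.    0.2   0.6] F [-10.2   1.6   9.2] w 0.001
```

```bash
python3 -m crank '[[[0,0,0],[-1.5,0,0],1],[[0,0,0],[-1,0,0],1],[[0,0,0],[0,-4.4,0],1],[[0,0,0],[0,-4.4,0],1],[[0,0,0],[0,-4.3,0],1],[[0,0,0],[0.8,0,0],1],[[0,0,0],[0.5,0,0],1],[[0,0,0],[0,0,0],1]]' >/dev/null; python3 chk.py 5 &&
python3 -m crank '[[[0,0,0],[0.3,0,0],1],[[0,0,0],[0.2,0,0],1],[[0,0,0],[0,0,0],1]]' >/dev/null; python3 chk.py 7 && 
python3 -m crank '[[[0,0,0],[0.2,0,0],1],[[0,0,0],[0,0,0],1]]' >/dev/null; python3 chk.py 7 && 
python3 -m crank '[[[0,0,0],[0.2,0,0],1],[[0,0,0],[0,0,0],1]]' >/dev/null; python3 chk.py 7 && 
python3 -m crank '[[[0,0,0],[0.2,0,0],1],[[0,0,0],[0,0,0],1]]' >/dev/null; python3 chk.py 7 && 
python3 -m crank '[[[0,0,0],[0.2,0,0],1],[[0,0,0],[0,0,0],1]]' >/dev/null; python3 chk.py 7 && 
python3 -m crank '[[[0,0,0],[0.2,0,0],1],[[0,0,0],[0,0,0],1]]' >/dev/null; python3 chk.py 7 && 
python3 -m crank '[[[0,0,0],[0.2,0,0],1],[[0,0,0],[0,0,0],1]]' >/dev/null; python3 chk.py 7 &&
python3 -m crank '[[[0,0,0],[0.2,0,0],1],[[0,0,0],[0,0,0],1]]' >/dev/null; python3 chk.py 7
```

```text
14.05 [0.5987 0.0238 0.1654] [180.   -0.    0.6] F [ 0.6 -0.7  0.6] w 0.0
14.35 [0.6033 0.0233 0.1655] [180.   -0.    0.5] F [-0.5 -0.9 -0.8] w -0.0
14.55 [0.6052 0.0239 0.1656] [180.   -0.    0.6] F [-0.8  0.5 -0.5] w 0.0
14.75 [0.6068 0.024  0.1655] [180.    0.    0.6] F [-2.1 -0.5  0.1] w 0.0
14.95 [0.6092 0.0242 0.1656] [180.    0.    0.6] F [-2.3 -0.1  2.2] w 0.001
15.15 [0.6113 0.0243 0.1656] [180.   -0.    0.6] F [-1.9  0.2  1.6] w 0.001
15.35 [0.6134 0.0243 0.1655] [-180.    -0.     0.6] F [-0.8  0.3  0.7] w 0.0
15.55 [0.6154 0.0243 0.1656] [-180.    -0.     0.6] F [-1.2 -0.1  1.9] w 0.001
15.75 [0.6174 0.0243 0.1656] [-180.    -0.     0.6] F [-1.5  0.7  0.5] w 0.0
```

Left is free now. Push it home.

```bash
python3 -m crank '[[[0,0,0],[0.2,0,0],1],[[0,0,0],[0.2,0,0],1],[[0,0,0],[0,0,0],1]]' >/dev/null; python3 chk.py 7 && 
python3 -m crank '[[[0,0,0],[0.2,0,0],1],[[0,0,0],[0.2,0,0],1],[[0,0,0],[0,0,0],1]]' >/dev/null; python3 chk.py 7 && 
python3 -m crank '[[[0,0,0],[0.2,0,0],1],[[0,0,0],[0.2,0,0],1],[[0,0,0],[0,0,0],1]]' >/dev/null; python3 chk.py 7 && 
python3 -m crank '[[[0,0,0],[0.2,0,0],1],[[0,0,0],[0.2,0,0],1],[[0,0,0],[0,0,0],1]]' >/dev/null; python3 chk.py 7 && 
python3 -m crank '[[[0,0,0],[0.2,0,0],1],[[0,0,0],[0.2,0,0],1],[[0,0,0],[0,0,0],1]]' >/dev/null; python3 chk.py 7 && 
python3 -m crank '[[[0,0,0],[0.2,0,0],1],[[0,0,0],[0.2,0,0],1],[[0,0,0],[0,0,0],1]]' >/dev/null; python3 chk.py 7 && 
python3 -m crank '[[[0,0,0],[0.2,0,0],1],[[0,0,0],[0.2,0,0],1],[[0,0,0],[0,0,0],1]]' >/dev/null; python3 chk.py 7 && 
python3 -m crank '[[[0,0,0],[0.2,0,0],1],[[0,0,0],[0.2,0,0],1],[[0,0,0],[0,0,0],1]]' >/dev/null; python3 chk.py 7 && 
python3 -m crank '[[[0,0,0],[0.2,0,0],1],[[0,0,0],[0.1,0,0],1],[[0,0,0],[0,0,0],1]]' >/dev/null; python3 chk.py 7 && 
python3 -m crank '[[[0,0,0],[0.1,0,0],1],[[0,0,0],[0.1,0,0],1],[[0,0,0],[0,0,0],1]]' >/dev/null; python3 chk.py 7 && 
python3 -m crank '[[[0,0,0],[0.1,0,0],1],[[0,0,0],[0.1,0,0],1],[[0,0,0],[0,0,0],1]]' >/dev/null; python3 chk.py 7 && 
python3 -m crank '[[[0,0,0],[0.1,0,0],1],[[0,0,0],[0,0,0],1]]' >/dev/null; python3 chk.py 7 && 
python3 -m crank '[[[0,0,0],[0.1,0,0],1],[[0,0,0],[0,0,0],1]]' >/dev/null; python3 chk.py 7
```

```text
16.05 [0.6215 0.0244 0.1655] [180.   -0.    0.6] F [-1.1 -0.2 -0.4] w 0.0
16.35 [0.6255 0.0244 0.1655] [180.   -0.    0.6] F [-0.6  0.2  0.3] w 0.0
16.65 [0.6294 0.0245 0.1656] [180.   -0.    0.6] F [ 0.1 -0.5  0.2] w 0.0
16.95 [0.6335 0.0245 0.1656] [-180.    -0.     0.6] F [-0.7 -0.3 -0.8] w 0.001
17.25 [0.6373 0.0245 0.1655] [180.   -0.    0.6] F [0.5 0.9 1. ] w 0.0
17.55 [0.6414 0.0246 0.1654] [180.   -0.    0.6] F [-0.4  0.2  0.2] w 0.0
17.85 [0.6452 0.0246 0.1653] [180.    0.    0.6] F [-0.7 -0.  -0.9] w 0.0
18.15 [0.6495 0.0246 0.1656] [180.   -0.    0.6] F [-1.1 -0.3  0.3] w 0.001
18.45 [0.6524 0.0247 0.1656] [-180.    -0.     0.6] F [-0.4  0.3 -0.9] w 0.001
18.75 [0.6543 0.0247 0.1656] [-180.    -0.     0.6] F [-1.3 -0.3 -0.8] w -0.0
19.05 [0.6563 0.0247 0.1656] [180.   -0.    0.6] F [-1.1  0.4  0.2] w 0.001
19.25 [0.657  0.0247 0.1655] [180.    0.    0.6] F [-1.6  0.  -0.3] w 0.001
19.45 [0.6574 0.0246 0.1653] [1.8e+02 1.0e-01 6.0e-01] F [-4.6  0.5  1.4] w 0.001
```

```bash
python3 -m crank '[[[0,0,0],[0.1,0,0],1],[[0,0,0],[0,0,0],1]]' >/dev/null; python3 chk.py 9
python3 -m crank '[[[0,0,0],[-2,0,0],1],[[0,0,0],[-3,0,0],1],[[0,0,0],[-3,0,0],1],[[0,0,0],[0,4.4,0],1],[[0,0,0],[0,4.4,0],1],[[0,0,0],[0,4.4,0],1],[[0,0,0],[0,0,0],1]]' >/dev/null; python3 chk.py 5 && python3 lev.py &&
python3 -m crank '[[[0,0,0],[0.8,0,0],1],[[0,0,0],[0.8,0,0],1],[[0,0,0],[0.3,0,0],1],[[0,0,0],[0.2,0,0],1],[[0,0,0],[0,0,0],1]]' >/dev/null; python3 chk.py 7 && 
python3 -m crank '[[[0,0,0],[0.2,0,0],1],[[0,0,0],[0,0,0],1]]' >/dev/null; python3 chk.py 7 && 
python3 -m crank '[[[0,0,0],[0.2,0,0],1],[[0,0,0],[0,0,0],1]]' >/dev/null; python3 chk.py 7 && 
python3 -m crank '[[[0,0,0],[0.2,0,0],1],[[0,0,0],[0,0,0],1]]' >/dev/null; python3 chk.py 7 && 
python3 -m crank '[[[0,0,0],[0.2,0,0],1],[[0,0,0],[0,0,0],1]]' >/dev/null; python3 chk.py 7 && 
python3 -m crank '[[[0,0,0],[0.2,0,0],1],[[0,0,0],[0,0,0],1]]' >/dev/null; python3 chk.py 7 && 
python3 -m crank '[[[0,0,0],[0.2,0,0],1],[[0,0,0],[0,0,0],1]]' >/dev/null; python3 chk.py 7 && 
python3 -m crank '[[[0,0,0],[0.2,0,0],1],[[0,0,0],[0,0,0],1]]' >/dev/null; python3 chk.py 7 &&
python3 -m crank '[[[0,0,0],[0.2,0,0],1],[[0,0,0],[0,0,0],1]]' >/dev/null; python3 chk.py 7
```

```text
19.65 [0.6576 0.0246 0.1652] [180.    0.2   0.6] F [-7.6  0.7  2.2] w 0.001
20.35 [ 0.581  -0.1121  0.1661] [ 1.8e+02 -1.0e-01  4.0e-01] F [-0.2 -1.2 -0.7] w 0.001
L 105 [0.678 0.018 0.158] swing 0.99
M 109 [ 0.679 -0.047  0.159] swing 0.99
R 211 [ 0.629 -0.111  0.155] swing 0.17
20.9 [ 0.6018 -0.1072  0.1653] [180.    0.    0.6] F [-1.   0.6 -1.1] w 0.0
21.1 [ 0.6035 -0.1077  0.1656] [180.   -0.    0.6] F [ 0.5 -0.5 -0.6] w 0.0
21.3 [ 0.6056 -0.1079  0.1656] [180.   -0.    0.6] F [ 0.5 -0.2 -0.2] w 0.0
21.5 [ 0.6074 -0.1079  0.1656] [180.    0.    0.6] F [-0.7 -0.1  0.3] w 0.001
21.7 [ 0.6094 -0.1079  0.1656] [180.    0.    0.6] F [-1.3 -0.3  1.2] w 0.0
21.9 [ 0.6116 -0.1078  0.1656] [180.   -0.    0.6] F [-1.2 -0.1  0.9] w 0.0
22.1 [ 0.6137 -0.1077  0.1655] [180.   -0.    0.6] F [-1.5 -0.2  0.6] w 0.0
22.3 [ 0.6157 -0.1077  0.1655] [-180.    -0.     0.6] F [-1.7 -0.6  0.9] w 0.0
22.5 [ 0.6177 -0.1077  0.1656] [180.   -0.    0.6] F [-1.3 -0.5  1.2] w 0.0
```

```bash
python3 -m crank '[[[0,0,0],[0.2,0,0],1],[[0,0,0],[0.2,0,0],1],[[0,0,0],[0,0,0],1]]' >/dev/null; python3 chk.py 7 && 
python3 -m crank '[[[0,0,0],[0.2,0,0],1],[[0,0,0],[0.2,0,0],1],[[0,0,0],[0,0,0],1]]' >/dev/null; python3 chk.py 7 && 
python3 -m crank '[[[0,0,0],[0.2,0,0],1],[[0,0,0],[0.2,0,0],1],[[0,0,0],[0,0,0],1]]' >/dev/null; python3 chk.py 7 && 
python3 -m crank '[[[0,0,0],[0.2,0,0],1],[[0,0,0],[0.2,0,0],1],[[0,0,0],[0,0,0],1]]' >/dev/null; python3 chk.py 7 && 
python3 -m crank '[[[0,0,0],[0.2,0,0],1],[[0,0,0],[0.2,0,0],1],[[0,0,0],[0,0,0],1]]' >/dev/null; python3 chk.py 7 && 
python3 -m crank '[[[0,0,0],[0.2,0,0],1],[[0,0,0],[0.2,0,0],1],[[0,0,0],[0,0,0],1]]' >/dev/null; python3 chk.py 7 && 
python3 -m crank '[[[0,0,0],[0.2,0,0],1],[[0,0,0],[0.2,0,0],1],[[0,0,0],[0,0,0],1]]' >/dev/null; python3 chk.py 7 && 
python3 -m crank '[[[0,0,0],[0.2,0,0],1],[[0,0,0],[0.2,0,0],1],[[0,0,0],[0,0,0],1]]' >/dev/null; python3 chk.py 7 && 
python3 -m crank '[[[0,0,0],[0.2,0,0],1],[[0,0,0],[0.1,0,0],1],[[0,0,0],[0,0,0],1]]' >/dev/null; python3 chk.py 7 && 
python3 -m crank '[[[0,0,0],[0.1,0,0],1],[[0,0,0],[0.1,0,0],1],[[0,0,0],[0,0,0],1]]' >/dev/null; python3 chk.py 7 && 
python3 -m crank '[[[0,0,0],[0.1,0,0],1],[[0,0,0],[0.1,0,0],1],[[0,0,0],[0,0,0],1]]' >/dev/null; python3 chk.py 7 && 
python3 -m crank '[[[0,0,0],[0.1,0,0],1],[[0,0,0],[0,0,0],1]]' >/dev/null; python3 chk.py 7 && 
python3 -m crank '[[[0,0,0],[0.1,0,0],1],[[0,0,0],[0,0,0],1]]' >/dev/null; python3 chk.py 7 &&
python3 -m crank '[[[0,0,0],[0.1,0,0],1],[[0,0,0],[0,0,0],1]]' >/dev/null; python3 chk.py 7 &&
python3 -m crank '[[[0,0,0],[0.1,0,0],1],[[0,0,0],[0,0,0],1]]' >/dev/null; python3 chk.py 7
```

```text
22.8 [ 0.6218 -0.1076  0.1655] [180.   -0.    0.6] F [-0.3  0.5  0.5] w 0.001
23.1 [ 0.6258 -0.1076  0.1655] [180.   -0.    0.6] F [-0.6  0.  -0.2] w 0.0
23.4 [ 0.6298 -0.1076  0.1655] [180.   -0.    0.6] F [-1.1  0.1 -0.8] w 0.001
23.7 [ 0.6338 -0.1075  0.1655] [180.   -0.    0.6] F [0.2 1.4 0.8] w 0.0
24.0 [ 0.6377 -0.1075  0.1655] [180.   -0.    0.6] F [-0.7  0.8  0.9] w 0.0
24.3 [ 0.6417 -0.1074  0.1655] [180.   -0.    0.6] F [-1.8  0.1  0.1] w 0.0
24.6 [ 0.6455 -0.1074  0.1653] [-180.     0.     0.6] F [-0.7  0.5  0.2] w 0.001
24.9 [ 0.6497 -0.1074  0.1655] [180.   -0.    0.6] F [-1.3  0.2 -0.2] w -0.0
25.2 [ 0.6526 -0.1073  0.1656] [180.   -0.    0.6] F [-0.6 -0.4 -0.5] w 0.0
25.5 [ 0.6546 -0.1073  0.1656] [180.   -0.    0.6] F [-0.9 -0.1 -0.2] w 0.0
25.8 [ 0.6566 -0.1073  0.1656] [180.   -0.    0.6] F [-2.6  0.5  0. ] w 0.001
26.0 [ 0.6576 -0.1073  0.1656] [-180.    -0.     0.6] F [-0.7 -0.6 -0.3] w 0.001
26.2 [ 0.6586 -0.1073  0.1656] [-180.    -0.     0.6] F [ 0.3 -0.  -1. ] w 0.0
26.4 [ 0.659  -0.1073  0.1654] [1.8e+02 1.0e-01 6.0e-01] F [-3.1  0.4  0.8] w 0.001
26.6 [ 0.6592 -0.1073  0.1653] [1.8e+02 1.0e-01 6.0e-01] F [-6.4  0.3  1.4] w 0.0
```

```bash
python3 -m crank '[[[0,0,0],[-2,0,0],1],[[0,0,0],[-3,0,0],1],[[0,0,0],[-3.7,0,0],1],[[0,0,0],[0,-3.3,0],1],[[0,0,0],[0,-3.3,0],1],[[0,0,0],[0,0,0],1],[[0,0,0],[0,0,0],1]]' >/dev/null; python3 chk.py 5; python3 lev.py
python3 - <<'E'
from plant import r
import cv2,numpy as np
from m import pts
for n in("scene","top"):
    c=r.capture(n);P=pts(c);z=P[...,2];cv2.imwrite(f"pics/{n}1.png",cv2.resize(c["color"][130:330,230:480,::-1],None,fx=3,fy=3))
    m=(z>.08)&(z<.094)&(P[...,0]>.53)&(P[...,0]<.565)&(abs(P[...,1]+.043)<.05);Q=P[m]
    print(n,len(Q),np.median(Q,0).round(4) if len(Q) else "")
E
```

```text
27.3 [ 0.5737 -0.0413  0.1662] [-1.8e+02 -1.0e-01  7.0e-01] F [-0.4 -0.3  0. ] w 0.001
L 107 [0.678 0.018 0.159] swing 0.98
M 109 [ 0.679 -0.048  0.158] swing 0.99
R 110 [ 0.68  -0.112  0.159] swing 1.0
scene 125 [ 0.5543 -0.0531  0.0876]
top 168 [ 0.5479 -0.0424  0.0898]
```

View pics/scene1.png

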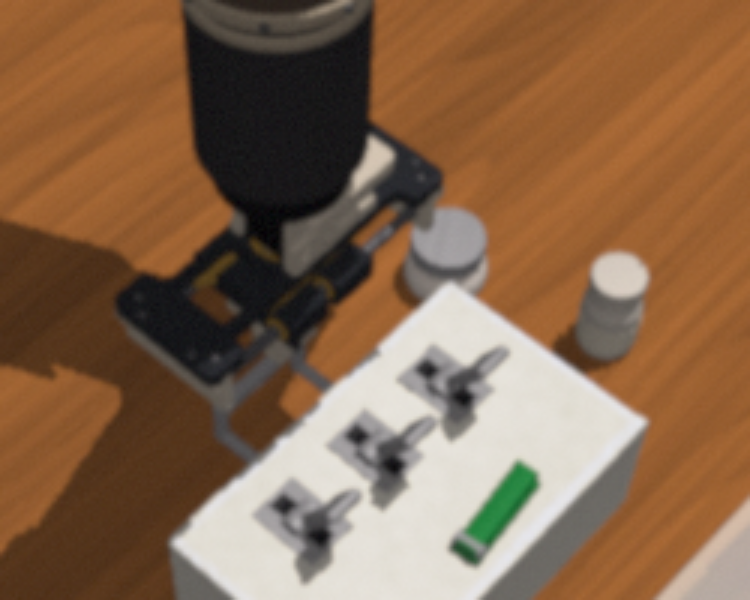

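The crop shows all three levers leaning back: paddles at about (485,365), (418,432) and (342,503). The closed fingers hang in front of the face, over the handle gap.

```bash
python3 -m crank '[[[0,0,0],[0,0,2],1],[[0,0,0],[0,0,2],1],[[0,0,0],[0,0,0],1]]' >/dev/null; python3 chk.py 5 &&
python3 -m crank '[[[0,0,0],[0,0,0.8],1],[[0,0,0],[0,0,0.4],1],[[0,0,0],[0,0,0],1]]' >/dev/null; python3 chk.py 5 
python3 -c "
from plant import r
import sys;sys.exit(int(abs(r.get_state()['contact_force'][2])>5))" &&
python3 -m crank '[[[0,0,0],[0,0,0.6],1],[[0,0,0],[0,0,0.6],1],[[0,0,0],[0,0,0.6],1],[[0,0,0],[0,0,0],1]]' >/dev/null; python3 chk.py 5
```

```text
27.75 [ 0.5711 -0.0432  0.123 ] [180.    0.3   0.5] F [ 0.1 -0.  -0.8] w 0.0
28.05 [ 0.5728 -0.0423  0.1135] [180.    0.    0.6] F [ 0.1 -0.3 -0.5] w 0.001
28.45 [ 0.5721 -0.0422  0.0945] [1.8e+02 1.0e-01 6.0e-01] F [ 0.1 -0.3  0.3] w 0.0
```

```bash
python3 -m crank '[[[0,0,0],[-0.4,0,0],1],[[0,0,0],[-0.4,0,0],1],[[0,0,0],[-0.4,0,0],1],[[0,0,0],[-0.4,0,0],1],[[0,0,0],[0,0,0],1]]' >/dev/null; python3 chk.py 9 &&
python3 -m crank '[[[0,0,0],[-0.5,0,0],1],[[0,0,0],[-0.5,0,0],1],[[0,0,0],[-0.5,0,0],1],[[0,0,0],[-0.5,0,0],1],[[0,0,0],[0,0,0],1]]' >/dev/null; python3 chk.py 9 &&
python3 -m crank '[[[0,0,0],[-0.5,0,0],1],[[0,0,0],[-0.5,0,0],1],[[0,0,0],[-0.5,0,0],1],[[0,0,0],[-0.5,0,0],1],[[0,0,0],[0,0,0],1]]' >/dev/null; python3 chk.py 9 &&
python3 -m crank '[[[0,0,0],[-0.5,0,0],1],[[0,0,0],[-0.5,0,0],1],[[0,0,0],[-0.5,0,0],1],[[0,0,0],[-0.3,0,0],1],[[0,0,0],[0,0,0],1]]' >/dev/null; python3 chk.py 9 &&
python3 -m crank '[[[0,0,0],[-0.3,0,0],1],[[0,0,0],[-0.3,0,0],1],[[0,0,0],[-0.2,0,0],1],[[0,0,0],[0,0,0],1]]' >/dev/null; python3 chk.py 9 &&
python3 -m crank '[[[0,0,0],[-0.2,0,0],1],[[0,0,0],[-0.2,0,0],1],[[0,0,0],[0,0,0],1]]' >/dev/null; python3 chk.py 9
```

```text
28.95 [ 0.5562 -0.0423  0.0959] [-180.    -0.     0.6] F [1.4 0.9 0.2] w 0.0
29.45 [ 0.5357 -0.0426  0.0956] [-180.     0.     0.6] F [ 1.1 -0.5 -1. ] w 0.0
29.95 [ 0.5155 -0.0428  0.0954] [-1.8e+02  1.0e-01  6.0e-01] F [-0.2  0.1 -0.8] w 0.0
30.45 [ 0.4978 -0.043   0.0955] [-1.8e+02  1.0e-01  6.0e-01] F [ 0.8  0.7 -0.9] w 0.0
30.85 [ 0.4903 -0.043   0.0955] [-180.     0.     0.6] F [ 0.7  0.4 -0.4] w 0.0
31.15 [ 0.4877 -0.0428  0.0958] [-1.8e+02 -1.0e-01  6.0e-01] F [ 5.4 -1.1 -4.4] w 0.0
```

```bash
python3 -m crank '[[[0,0,0],[-0.2,0,0],1],[[0,0,0],[0,0,0],1],[[0,0,0],[0,0,0],1]]' >/dev/null; python3 chk.py 14 &&
python3 -m crank '[[[0,0,0],[-0.1,0,0],1],[[0,0,0],[0,0,0],1]]' >/dev/null; python3 chk.py 14
python3 -m crank '[[[0,0,0],[0.3,0,0],1],[[0,0,0],[0.5,0,0],1],[[0,0,0],[0.3,0,0],1],[[0,0,0],[0,0,0],1],[[0,0,0],[0,0,-3],1],[[0,0,0],[0,0,-4],1],[[0,0,0],[0,0,-4],1],[[0,0,0],[0,0,-4],1]]' >/dev/null; python3 chk.py 5
python3 -m crank '[[[0,0,0],[-3,0,-2],1],[[0,0,0],[-3,0,-2],1],[[0,0,0],[0,-4,0],1],[[0,0,0],[0,-4,0],1],[[0,0,0],[0,-4,0],1],[[0,0,0],[0,-4,0],1],[[0,0,0],[0,0,0],1],[[0,0,0],[0,0,0],1]]' >/dev/null; python3 chk.py 5
python3 lev.py
python3 - <<'E'
from plant import r
import cv2,numpy as np
from m import pts
for n in("scene","top"):
    c=r.capture(n);P=pts(c);z=P[...,2];cv2.imwrite(f"pics/{n}2.png",c["color"][:,:,::-1])
    m=(z>.08)&(z<.094)&(P[...,0]>.44)&(P[...,0]<.50)&(abs(P[...,1]+.043)<.05);Q=P[m]
    print(n,len(Q),np.median(Q,0).round(4) if len(Q) else "")
E
```

```text
31.45 [ 0.4876 -0.0426  0.0962] [-180.    -0.3    0.6] F [12.  -2.2 -7. ] w 0.001
31.65 [ 0.4875 -0.0425  0.0964] [-180.    -0.4    0.7] F [ 15.   -4.6 -10.1] w 0.0
32.45 [ 0.4939 -0.0431  0.247 ] [1.8e+02 1.0e-01 6.0e-01] F [ 0.8  0.2 -0.4] w 0.001
33.25 [0.4325 0.1169 0.2852] [1.8e+02 1.0e-01 7.0e-01] F [-0.7 -0.2  0. ] w 0.0
L 107 [0.678 0.018 0.158] swing 0.99
M 109 [ 0.679 -0.047  0.159] swing 0.99
R 109 [ 0.68  -0.113  0.16 ] swing 1.0
scene 223 [ 0.4733 -0.0477  0.0884]
top 169 [ 0.4685 -0.0431  0.0901]
```

View pics/scene2.png

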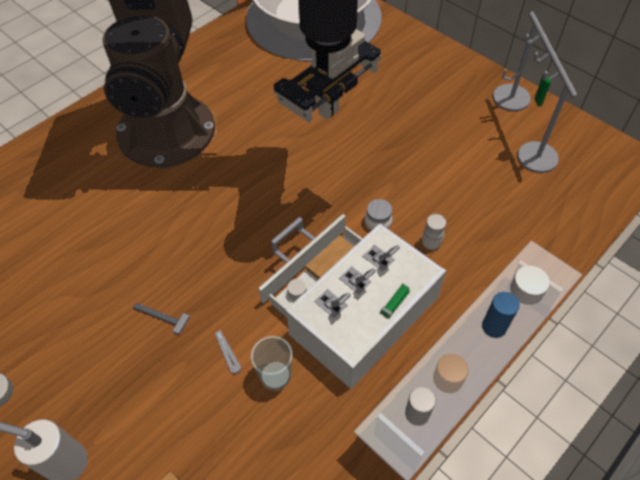

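The drawer is open: the handle moved about 80 mm, from x 0.549 to 0.469, and now shows at (287,236). The levers are back and nothing else has moved.

```bash
python3 -c "
from plant import r
print(r.close_job())"
```

```text
the job is handed in; nothing more can be done
None
```

All three levers are home (order middle, left, right), the drawer is out about 80 mm, and the job was handed in at about 33 s with the arm clear; no verdict came back.

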